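# Lock a sample bottle in the bottle clamp

## Task

Stand the round white sample bottle that is out on the open worktop upright in the bay of the bottle clamp, between its pad and its end stop. Then squeeze the release lever against the grip post and, keeping it squeezed, slide the carriage up until its sprung pad holds the bottle firmly but gently against the end stop, and let go so that the lever springs home with its pin locked in a notch and the pad still pressing on the bottle. Do not tip the bottle over, press it hard beyond the end of the pad's spring travel, force the carriage while it is locked, or disturb the other things on the worktop.

Things in the scene. Friction and masses are not known exactly. Their poses are not given: they have to be found in the camera images.
- clamp_base: Bottle clamp, grey metal, screwed to the worktop: base plate 6 thick, 293 long (y from -158 to 135), with a rail (top at height 27) on its -y part and a bay for the bottle on its +y part. Origin on the underside, on the centre line of rail and bay; z up; y along the rail from the carriage towards the end stop; x across, the -x side with the lever being nearest the robot.
- bay (a point): Point on the bay's floor (height 6), on the centre line, at y = 28 of the base: a bottle set down here is sure to stand free of the end stop and of the parked pad. The bay is 88 wide between side lips 18 high; axes as the base's.
- notches (a point): Middle of the row of 15 square notches on the rail's -x side: 6 apart along y, each 4 wide with 2 wide teeth, for y from -93 to -5 in the base's frame. Behind them is a longer parking slot, y from -126 to -95, where the carriage starts.
- carriage: Grey plastic carriage that slides on the rail along the base's y (1.5 N of friction and a little drag: 4 N at 50 mm/s), 36 long, from y = -123 (parked anywhere up to -103) to 0. Origin on the base's underside plane at the carriage's middle, axes as the base's. It carries the grip post (x from 8 to 16, 34 long in y, top at height 100; the block below it reaches height 42), the release lever and, ahead, the sprung pad.
- pad_face (a point): Point fixed to the carriage, 83 ahead (+y) of its origin, where the sprung pad's rubber face (44 wide, height 31 to 61) stands when not pressed; it does not move with the pad. The pad's spring takes 4.5 N to start and 0.7 N more per mm: 13 N at its full travel of 12 mm, then it is solid. Over 16 N is too hard.
- stop_zone (a point): Point on the bay's floor at y = 85 of the base, the middle of the range of the adjustable end stop (44 high, two upright rubber posts that centre the bottle). The stop's own place is NOT given: the far side of a bottle pushed home against it lies anywhere within 26 mm either way of this point along y, to be found by touch or sight.
- grip (a point): Grip point on the carriage: x = 0, y = 0, height 82, between lever and grip post, where both are pinched together from above. At this height the outside faces of lever and post lie at x = -22 and +16 with the lever home (38 apart) and at x = -15 and +16 when fully squeezed (31 apart).
- lever (a joint): Steel release lever, upright plate 34 long in y, top at height 100, on the carriage's -x side; spring of 8 to 15 N at the grip. 0 rad: home, pin in a notch or the parking slot; about 0.1: pin on a tooth; above 0.15: clear; 0.19: fully squeezed. Let go between notches, the pressed pad pushes the carriage back up to 7 mm till the pin drops in: so press the pad in 8 to 11 mm (10 to 12 N) first.
- bottle_mid (a point): Middle of the round white plastic sample bottle, 106 high: body 47 in diameter up to height 86, cap 40 in diameter above. About 150 g. The point is half-way up its axis (53 above its foot); z is its axis. It starts standing on the worktop to the left of the clamp: the only round white bottle on the open worktop (others stand in the grey tub at the right).
- bottle: The same bottle; origin at the centre of its foot.
- wash_bottle: Clear squeeze wash bottle with a bent spout, 230 high; a bystander, to be left alone. Origin at the centre of its underside.
- bottle_sq_a: Square white bottle, 69 x 69 x 116; a bystander, to be left alone. Origin at the centre of its underside.
- bottle_sq_b: Square white bottle, 69 x 69 x 116; a bystander, to be left alone. Origin at the centre of its underside.
- waste_beaker: Large plastic beaker, 115 x 123 x 101; a bystander, to be left alone. Origin at the centre of its underside.
- beaker_clear: Small glass beaker, 55 wide, 54 high; a bystander, to be left alone. Origin at the centre of its underside.
- forceps: Steel forceps, 124 long, lying; a bystander, to be left alone. Origin at the centre of its underside.
- pen_blue: Pen, 142 long, lying; a bystander, to be left alone. Origin at the centre of its underside.
- dropper_a: Brown dropper bottle, 33 wide, 100 high; a bystander, to be left alone. Origin at the centre of its underside.
Not all that is in view belongs to the job. What is shaped like the bottle but orange or turquoise is not meant.

How it is judged:
On the way, in this order (a step that is already met when the one before it is completed fails the run):
1. the bottle stands upright in the bay, let go (angle between bottle_mid's own z axis and vertical below 0.1 rad and x of bottle_mid in the frame of clamp_base between -0.015 and 0.015 m and z of bottle_mid in the frame of clamp_base between 0.056 and 0.064 m and y of bottle_mid in the frame of clamp_base between 0 and 0.1 m and contact force between the fingers and bottle below 0.1 N and linear speed of bottle below 0.02 m/s), for 0.2 s.
2. the release lever is squeezed (value of joint lever above 0.15 rad), for 0.2 s.
At the end, for the whole second after the job is handed in: the bottle stands upright on the bay floor (within 0.1 rad and 15 mm of the bay's centre line), the lever is home (below 0.06 rad) with its pin in one of the notches, the carriage is at rest and its pad presses on the bottle with more than 3 N (angle between bottle_mid's own z axis and vertical below 0.1 rad and x of bottle_mid in the frame of clamp_base between -0.015 and 0.015 m and z of bottle_mid in the frame of clamp_base between 0.056 and 0.064 m and y of bottle_mid in the frame of clamp_base between 0 and 0.1 m and value of joint lever below 0.06 rad and contact force between carriage and bottle above 3 N and y of carriage in the frame of clamp_base above -0.095 m and linear speed of each of carriage, bottle below 0.01 m/s); the robot touches nothing.
It fails at once if the bottle is pressed with more than 16 N by the carriage (spring bottomed out) (contact force between carriage and bottle above 16 N).
It fails at once if the lock is forced: more than 60 N between the lever's pin and the rail's notches (contact force between carriage and clamp_base above 60 N).
It fails at once if the bottle is tipped by more than 0.5 rad (angle between bottle_mid's own z axis and vertical above 0.5 rad).
It fails at once if another thing on the worktop is moved by more than 30 mm (distance of any of wash_bottle, bottle_sq_a, bottle_sq_b, waste_beaker, beaker_clear, forceps, pen_blue, dropper_a from where it was at the start of the episode above 0.03 m).
It also fails if it takes over 72 s, if anything falls off the work surface, if the arm or the gripper's body presses on something with over 40 N, if the wrist force passes 120 N, or if a joint passes its speed limit or range.

## Robot

A 7-joint arm with a two-finger parallel gripper is mounted at the origin on a cart in front of the work surface, level with it; the furniture and walls round the work are solid. World frame = base frame: x ahead of the robot, y to its left, z up, the work surface at z = 0. Lengths are in m, angles in rad, forces in N, time in s.
With the tool pointing down it reaches from about 0.425 to 0.925 m from the base axis. Payload 6.8 kg.
Tool frame: the origin (TCP) lies on the centre line of the jaws, within the pads' length; the fingertips stand 19 mm ahead of it and the grasp point (between the pads) is the TCP; z points along the fingers, y is the line along which they close (so a half turn about z gives the same grasp; the last joint's range is limited). The gripper opens to 85 mm and grips with 20 to 120 N. Pads are 22 mm wide; open, the fingers measure 114 mm over their backs; the gripper's body (76 mm by 85 mm) begins 54 mm behind the grasp point. The pads swing forward as they close: fully open they stand 13 mm farther back than shut.
Start: joints at [1.159, 0.477, 0.022, 1.555, -0.011, 1.109, -0.083], TCP at [0.202, -0.644, 0.25] pointing down, gripper open.
Joint ranges: [-2.96, 2.96], [-0.34, 2.1], [-1.41, 1.46], [0.24, 2.44], [-1.37, 4.51], [0.17, 1.92], [-2.96, 2.96]. Speed limits (rad/s): [2.39, 2.39, 3.14, 3.14, 3.14, 3.14, 3.14].

## Interface

Orientations are given as a rotation vector (axis times angle).
In Python, from bench import r gives the robot as it stands. The module is installed in compiled form; this text tells all that it offers.
- The arm moves only by the tool arm_command, never from a script. Its argument "rows" is a list of rows, each an object of numbers: "fingers": the opening, from -1 (shut) to 1 (fully open); "x", "y", "z": the shift along the tool's x, y, z in m; "ax", "ay", "az": the turn, a rotation vector about the tool's x, y, z in degrees. In form: [{"fingers": .., "x": .., "y": .., "z": .., "ax": .., "ay": .., "az": ..}, ...]. A call has 1 to 10 rows; each row shifts and turns the commanded pose from where the row before left it, along the tool's axes as they then stand; what a row does not reach is not made up. A row lasts 1/12 s, in which the tool goes at most 41.7 mm and 7.16 degrees, less where a joint would pass 70% of its speed; a pose out of reach is approached as far as the arm can. A call is refused whole if a number of a shift passes 0.0417 or a number of a turn 7.16, either way. A call with a gripper value outside its range is refused whole. The fingers move at their own pace and stop on an object; "grip_force" is the grip in N (left out, the last holds). Time passes only in rows, so rows that do not move let the fingers close. It gives the time, the measured TCP pose, the force, the opening and the grip force at its end, in the units of the state.
- r.get_obs(): the state, without advancing time (a new reading comes with each control period).
- r.grab_frame(name): name is "side" or "top"; returns a dict with "frame" (384x512x3 uint8, red, green, blue), "depth" (384x512 float32, m along the optical axis (not along the pixel's ray), 0 where there is no reading), "K" (3x3 intrinsics, pixels), "world_from_camera" (4x4, takes a point from camera to world coordinates). Camera axes: x right, y down, z forward; pixel columns grow to the right and rows downward; lengths in m; the calibration is good to about 2 mm. A picture is of the moment at which its call begins.
- r.hand_in(): hands the job in; it is judged then, once.
The state is a dict: "clock": time; "joints": joint angles; "qvel": joint speeds; "tau": joint torques, N m; "tcp_pos": TCP position; "orientation": TCP orientation; "contact_force": force on the tool from outside, world axes, zero at the start; "moment": the same for the moment, N m; "grip_width": finger opening in m; "gripper_force": force on a finger pad.
Only numpy, scipy, OpenCV 4.12 (cv2) and the standard library are available. Lean on these libraries where they do the work, as an engineer would, in place of code of your own. Each camera call takes 0.05 s, during which the arm holds its last target. There are 200 camera calls.

## Working session

There is one attempt and no reset: what is moved stays moved. The work goes in short steps, Python scripts to look and compute and a tool call to move; the robot and the scene stay as the last step left them, time stands still between calls to the robot, and variables do not carry over. Pictures are saved under pics/ and viewed, at most 10 in all, crops included, and the job is handed in when it is done.

Besides the shell and the picture viewer there is one more tool, called after "Request:" in YAML: its name, and indented under it one key for each argument. arm_command: Moves the arm, as the interface text tells. Its arguments: {"type":"object","properties":{"rows":{"type":"array"},"grip_force":{"type":"number"}},"required":["rows"]}

```bash
mkdir -p pics
cat > h.py <<'E'
import numpy as np, cv2
from bench import r
def grab(n):
    f=r.grab_frame(n); return f
def pts(f):
    d=f["depth"];K=f["K"];v,u=np.mgrid[:d.shape[0],:d.shape[1]]
    p=np.stack([(u-K[0,2])/K[0,0]*d,(v-K[1,2])/K[1,1]*d,d],-1)
    T=f["world_from_camera"]; return p@T[:3,:3].T+T[:3,3]
E
python3 - <<'E'
from h import *
for n in("top","side"):
    f=grab(n);cv2.imwrite(f"pics/{n}0.png",f["frame"][...,::-1]);np.savez(f"pics/{n}0.npz",**f)
    print(n,f["K"].round(1).tolist(),f["world_from_camera"].round(3).tolist(),(f["depth"]>0).mean())
print(r.get_obs())
E
```

```text
top [[381.3, 0.0, 258.4], [0.0, 381.3, 194.4], [0.0, 0.0, 1.0]] [[0.007, -0.979, 0.202, 0.216], [-1.0, -0.006, 0.006, 0.102], [-0.005, -0.202, -0.979, 1.676], [0.0, 0.0, 0.0, 1.0]] 0.99591064453125
side [[465.9, 0.0, 255.4], [0.0, 465.9, 191.4], [0.0, 0.0, 1.0]] [[-0.911, -0.279, 0.304, 0.074], [-0.412, 0.599, -0.686, 1.186], [0.009, -0.75, -0.661, 1.094], [0.0, 0.0, 0.0, 1.0]] 0.9552510579427084
{'clock': 0.1, 'joints': array([ 1.15890662,  0.4777228 ,  0.02234736,  1.55636458, -0.01149927,
        1.10929749, -0.08305916]), 'qvel': array([-0.00127577, -0.00124199, -0.00015292, -0.00164791,  0.00129301,
       -0.00057509,  0.00017537]), 'tau': array([ 4.44478574e-03, -5.97762573e+01,  1.61369797e+00, -2.81955957e+01,
        1.27881064e-02,  4.97909714e-03, -4.10272094e-05]), 'tcp_pos': array([ 0.2017541 , -0.64360918,  0.24941434]), 'orientation': array([-3.10380446e+00, -4.75201847e-01,  5.86837887e-04]), 'contact_force': array([ 0.24884224, -0.8268758 , -1.02607486]), 'moment': array([-0.02664798, -0.00263289, -0.0655015 ]), 'gripper_force': 0.0, 'grip_width': 0.08564164179019601}
```

View pics/top0.png

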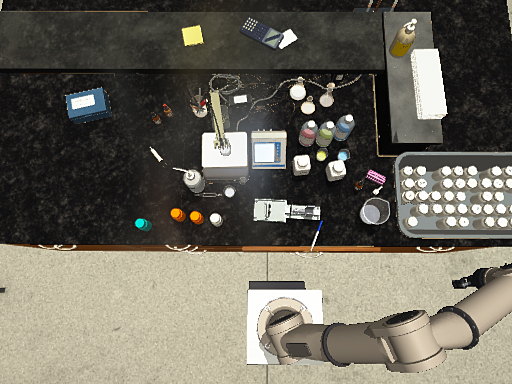

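View pics/side0.png

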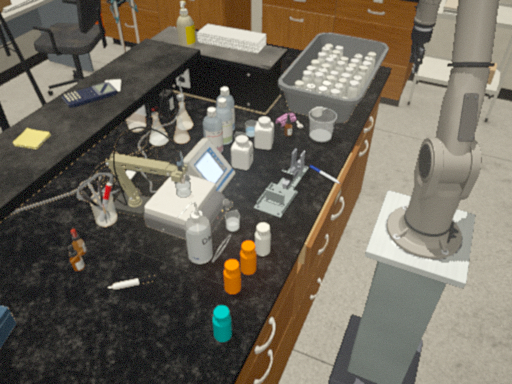

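Top view: the white bottle is at (216,220). The clamp is at about (287,210), with its bay on the left and the carriage on the right. These could be mistaken for the bottle: orange (177,214) and (196,217), turquoise (141,225), wash bottle (194,180), small beaker (229,192), square bottles (302,166) and (336,170), and the tub bottles at (400+,170–225). I choose (216,220), which is (262,239) in the side view, and will check it in a close crop.

Run:
```python
from h import *
t=dict(np.load("pics/top0.npz"));s=dict(np.load("pics/side0.npz"))
a=cv2.resize(t["frame"][185:245,190:330],None,fx=5,fy=5,interpolation=2)
b=cv2.resize(s["frame"][140:265,215:345],None,fx=4,fy=4,interpolation=2)[:, :520]
c=np.zeros((a.shape[0]+0,700,3),np.uint8);c[:]=a
cv2.imwrite("pics/ct.png",c[...,::-1]);cv2.imwrite("pics/cs.png",b[...,::-1])
P=pts(t);S=pts(s)
def stat(n,Q,m): 
    q=Q[m];print(n,len(q),q.min(0).round(3),q.max(0).round(3),np.median(q,0).round(4))
# bottle: cap top
for n,Q in(("top",P),("side",S)):
    print(n)
    ctr=P[220,216]
    near=np.hypot(Q[...,0]-ctr[0],Q[...,1]-ctr[1])<.06
    stat("bot",Q,near&(Q[...,2]>.02)); stat("cap",Q,near&(Q[...,2]>.098))
    q=Q[near&(Q[...,2]>.098)][:,:2].astype(np.float32); print(cv2.minEnclosingCircle(q))
    c0=P[210,287]
    reg=(abs(Q[...,0]-c0[0])<.08)&(abs(Q[...,1]-c0[1])<.22)
    for lo,hi in((.004,.012),(.015,.022),(.022,.03),(.03,.05),(.055,.067),(.067,.095),(.095,.108)):
        m=reg&(Q[...,2]>lo)&(Q[...,2]<hi)
        if m.sum()>5:
            stat((lo,hi),Q,m);print(cv2.minAreaRect(Q[m][:,:2].astype(np.float32)))
```

```text
top
bot 118 [0.416 0.271 0.023] [0.46  0.316 0.116] [0.4333 0.2896 0.1014]
cap 66 [0.421 0.275 0.098] [0.455 0.312 0.116] [0.438  0.2949 0.1058]
((0.43881312012672424, 0.293972909450531), 0.01952638104557991)
(0.004, 0.012) 933 [ 0.408 -0.232  0.004] [0.566 0.206 0.012] [0.4843 0.0165 0.0067]
((0.48790183663368225, -0.012800544500350952), (0.1576000452041626, 0.43762072920799255), 0.2662627696990967)
(0.015, 0.022) 62 [ 0.418 -0.172  0.015] [0.537 0.127 0.022] [0.4739 0.0412 0.0176]
((0.4802742898464203, -0.024606704711914062), (0.2957010865211487, 0.09863314777612686), 84.48540496826172)
(0.022, 0.03) 67 [ 0.442 -0.154  0.022] [0.535 0.118 0.03 ] [ 0.4781 -0.0485  0.0267]
((0.48319926857948303, -0.019276008009910583), (0.2690475881099701, 0.09284071624279022), 86.4629898071289)
(0.03, 0.05) 131 [ 0.457 -0.152  0.03 ] [0.522 0.079 0.05 ] [ 0.4798 -0.0765  0.0422]
((0.48463523387908936, -0.03764756768941879), (0.22996245324611664, 0.057980865240097046), 85.4319839477539)
(0.055, 0.067) 26 [ 0.459 -0.108  0.056] [0.503 0.079 0.067] [ 0.4808 -0.0321  0.0613]
((0.4820747971534729, -0.015
[... 1357 characters left out ...]
(0.48194020986557007, -0.02760617434978485), (0.22384899854660034, 0.07112691551446915), 84.27961730957031)
(0.055, 0.067) 56 [ 0.461 -0.124  0.055] [ 0.507 -0.016  0.067] [ 0.4897 -0.0305  0.06  ]
((0.4837116003036499, -0.06920740008354187), (0.10789162665605545, 0.03985239565372467), 85.40443420410156)
(0.067, 0.095) 56 [ 0.461 -0.123  0.067] [ 0.499 -0.082  0.094] [ 0.4907 -0.1004  0.0801]
((0.4785146713256836, -0.10415742546319962), (0.03994494304060936, 0.0374588742852211), 82.56149291992188)
(0.095, 0.108) 22 [ 0.46  -0.122  0.096] [ 0.499 -0.088  0.105] [ 0.4928 -0.1034  0.0975]
((0.4800657033920288, -0.10293277353048325), (0.03359144926071167, 0.03722850978374481), 82.58344268798828)
```

View pics/ct.png

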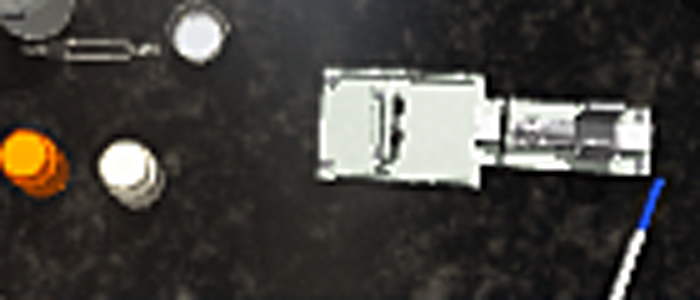

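View pics/cs.png

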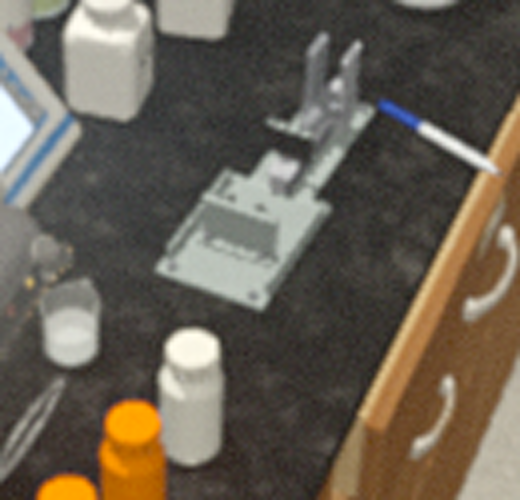

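Crops: the chosen bottle is round and white, capped, and stands alone. In the clamp, the stop posts are at top pixel about (268,210), the pad at about (288,210) and the lever/post at about (306,211). Next I measure the clamp's yaw and origin.

Run:
```python
from h import *
from scipy import ndimage as nd
for n in("top","side"):
    f=dict(np.load(f"pics/{n}0.npz"));Q=pts(f);I=f["frame"].astype(int)
    T=f["world_from_camera"];K=f["K"]
    m=(I.min(-1)>95)&(Q[...,2]<.12)&(Q[...,2]>-.01)&(abs(Q[...,0]-.485)<.085)&(Q[...,1]>-.19)&(Q[...,1]<.16)
    lab,k=nd.label(m);sz=nd.sum(m,lab,range(1,k+1));m=lab==1+np.argmax(sz)
    low=m&(abs(Q[...,2]-.006)<.006)
    q=Q[low][:,:2]; bay=q[q[:,1]>.02]
    r1=cv2.minAreaRect(bay.astype(np.float32)); print(n,"bay",r1); 
    print(" all",cv2.minAreaRect(Q[m&(Q[...,2]<.03)][:,:2].astype(np.float32)), Q[m].min(0).round(3),Q[m].max(0).round(3))
    # per-y-slice x edges of bay plate incl lips
    for h in (1,):
        L=[]
        for y in np.arange(-.15,.13,.02):
            w=m&(abs(Q[...,1]-y)<.006)&(Q[...,2]<.03); x=Q[w][:,0]
            if len(x)>3:L.append((round(y,3),x.min().round(3),x.max().round(3)))
        print(L)
    z=Q[...,2]
    for nm,mm in(("stop",(z>.03)&(z<.055)&(Q[...,1]>.02)&(Q[...,1]<.12)),("pad",(z>.035)&(z<.07)&(Q[...,1]>-.06)&(Q[...,1]<.0)),
                 ("lever",(z>.06)&(z<.11)&(Q[...,1]<-.07)&(Q[...,1]>-.14)&(Q[...,0]<.475)),("post",(z>.06)&(z<.11)&(Q[...,1]<-.07)&(Q[...,1]>-.14)&(Q[...,0]>.48))):
        mm&=(abs(Q[...,0]-.485)<.06); p=Q[mm]; 
        if len(p)>5: print(nm,len(p),p.min(0).round(3),p.max(0).round(3),np.median(p,0).round(4), cv2.fitLine(p[:,:2].astype(np.float32),cv2.DIST_L2,0,.01,.01).ravel().round(3))
```

```text
top bay ((0.4924130141735077, 0.07648814469575882), (0.1147880032658577, 0.10234533995389938), 87.7999267578125)
 all ((0.48776671290397644, -0.013576820492744446), (0.29627761244773865, 0.10315672308206558), 87.07688903808594) [ 0.437 -0.162 -0.008] [0.544 0.136 0.107]
[(np.float64(-0.15), np.float64(0.449), np.float64(0.504)), (np.float64(-0.13), np.float64(0.45), np.float64(0.499)), (np.float64(-0.11), np.float64(0.455), np.float64(0.459)), (np.float64(-0.09), np.float64(0.454), np.float64(0.508)), (np.float64(-0.07), np.float64(0.453), np.float64(0.51)), (np.float64(-0.05), np.float64(0.453), np.float64(0.513)), (np.float64(-0.03), np.float64(0.458), np.float64(0.512)), (np.float64(-0.01), np.float64(0.437), np.float64(0.534)), (np.float64(0.01), np.float64(0.438), np.float64(0.54)), (np.float64(0.03), np.float64(0.439), np.float64(0.532)), (np.float64(0.05), np.float64(0.44), np.float64(0.542)), (np.float64(0.07), np.float64(0.442), np.float64(0.536)), (np.float64(0.09), np.float64(0.443), np.float64(0.536)), (np.float64(0.11), np.float64(0.446), np.float64(0.537)), (np.float64(
[... 1361 characters left out ...]
.float64(0.443), np.float64(0.551)), (np.float64(0.07), np.float64(0.442), np.float64(0.555)), (np.float64(0.09), np.float64(0.445), np.float64(0.552)), (np.float64(0.11), np.float64(0.446), np.float64(0.551)), (np.float64(0.13), np.float64(0.447), np.float64(0.548))]
stop 116 [0.457 0.061 0.03 ] [0.528 0.087 0.053] [0.4909 0.0785 0.0442] [ 0.998 -0.059  0.491  0.077]
pad 89 [ 0.465 -0.059  0.036] [ 0.508 -0.016  0.063] [ 0.4869 -0.0247  0.0482] [ 1.    -0.02   0.486 -0.026]
lever 39 [ 0.46  -0.122  0.061] [ 0.466 -0.082  0.105] [ 0.4626 -0.1018  0.0843] [ 0.071  0.997  0.463 -0.101]
post 52 [ 0.49  -0.124  0.06 ] [ 0.5   -0.086  0.102] [ 0.4929 -0.1019  0.0839] [ 0.093  0.996  0.494 -0.102]
```

```bash
cat >> h.py <<'E'
from scipy.spatial.transform import Rotation as R
O=np.array([.4865,-.002,0]);ps=np.radians(3.0)
BX=np.array([np.cos(ps),-np.sin(ps),0])
BY=np.array([np.sin(ps),np.cos(ps),0])
def base(p): d=np.asarray(p)-O; return np.array([d@BX,d@BY,d[2]])
def world(b): return O+b[0]*BX+b[1]*BY+np.array([0,0,b[2]])
def show(*targets):
    o=r.get_obs();Rm=R.from_rotvec(o["orientation"]).as_matrix();p=o["tcp_pos"]
    print("t",round(o["clock"],2),"tcp",p.round(4),"base mm",(base(p)*1e3).round(1),"F",o["contact_force"].round(1),"w",round(o["grip_width"],4),"gf",round(o["gripper_force"],1),"tilt",Rm[:,2].round(3),"xdir",np.degrees(np.arctan2(Rm[1,0],Rm[0,0])).round(2),"j",o["joints"].round(2))
    q=p
    for t in targets:
        t=np.array(t);print("->",t.round(4),"tool shift mm",((t-q)@Rm*1e3).round(1));q=t
E
python3 - <<'E'
from h import *
s=dict(np.load("pics/top0.npz"));Q=pts(s)
for y in np.arange(-.8,.45,.1):
    m=(abs(Q[...,1]-y)<.05)&(Q[...,0]>.38)&(Q[...,0]<.62)
    print(round(y,1),Q[m][:,2].max().round(3),end="; ")
E
```

```text
-0.8 0.12; -0.7 0.12; -0.6 0.115; -0.5 0.154; -0.4 0.152; -0.3 0.108; -0.2 0.033; -0.1 0.107; -0.0 0.068; 0.1 0.058; 0.2 0.061; 0.3 0.116; 0.4 0.235;
```

Request:
arm_command:
  rows:
    - {"fingers": 1,"z": -0.005,"az": -7}
    - {"fingers": 1,"z": -0.005,"az": -7}
    - {"fingers": 1,"z": -0.005,"az": -7}
    - {"fingers": 1,"z": -0.005,"az": -7}
    - {"fingers": 1,"z": -0.005,"az": -7}
    - {"fingers": 1,"z": -0.005,"az": -7}
    - {"fingers": 1,"z": -0.005,"az": -7}
    - {"fingers": 1,"z": -0.005,"az": -7}
    - {"fingers": 1,"z": -0.005,"az": -7}
    - {"fingers": 1,"z": -0.005,"az": -7}

```text
validation failed for argument at $.ro...
```

Request:
arm_command:
  rows:
    - {"fingers": 1,"x": 0,"y": 0,"z": -0.005,"ax": 0,"ay": 0,"az": -7}

```text
clock: 0.18
tcp_pos: [0.2017, -0.6431, 0.2536]
orientation: [-3.068, -0.663, 0.001]
contact_force: [0.1, 0.5, 0.2]
grip_width: 0.0857
gripper_force: 0.0
```

All keys are needed in each row.

Request:
arm_command:
  rows:
    - {"fingers": 1,"x": 0,"y": 0,"z": -0.005,"ax": 0,"ay": 0,"az": -7}
    - {"fingers": 1,"x": 0,"y": 0,"z": -0.005,"ax": 0,"ay": 0,"az": -7}
    - {"fingers": 1,"x": 0,"y": 0,"z": -0.005,"ax": 0,"ay": 0,"az": -7}
    - {"fingers": 1,"x": 0,"y": 0,"z": -0.005,"ax": 0,"ay": 0,"az": -7}
    - {"fingers": 1,"x": 0,"y": 0,"z": -0.005,"ax": 0,"ay": 0,"az": -7}
    - {"fingers": 1,"x": 0,"y": 0,"z": -0.005,"ax": 0,"ay": 0,"az": -7}
    - {"fingers": 1,"x": 0,"y": 0,"z": -0.005,"ax": 0,"ay": 0,"az": -7}
    - {"fingers": 1,"x": 0,"y": 0,"z": -0.005,"ax": 0,"ay": 0,"az": -7}
    - {"fingers": 1,"x": 0,"y": 0,"z": -0.005,"ax": 0,"ay": 0,"az": -7}

```text
clock: 0.93
tcp_pos: [0.2017, -0.6438, 0.2999]
orientation: [-2.264, -2.177, -0.001]
contact_force: [-0.7, 1.1, 0.2]
grip_width: 0.0855
gripper_force: 0.0
```

```bash
python3 -c "
from h import *
show([.5,-.3,.3],[.52,0,.28],[.4415,.2955,.2],[.4415,.2955,.064])"
```

```text
t 0.93 tcp [ 0.2017 -0.6438  0.2999] base mm [-250.8 -655.8  299.9] F [-0.7  1.1  0.2] w 0.0855 gf 0.0 tilt [-0.     0.001 -1.   ] xdir 87.75 j [ 1.33  0.45 -0.23  1.48  0.11  1.22  1.05]
-> [ 0.5 -0.3  0.3] tool shift mm [3.553e+02 2.845e+02 2.000e-01]
-> [0.52 0.   0.28] tool shift mm [300.5   8.2  20.3]
-> [0.4415 0.2955 0.2   ] tool shift mm [292.1 -90.   80.3]
-> [0.4415 0.2955 0.064 ] tool shift mm [-1.00e-01  1.00e-01  1.36e+02]
```

Request:
arm_command:
  rows:
    - {"fingers": 1,"x": 0.028,"y": 0.028,"z": 0,"ax": 0,"ay": 0,"az": 0}
    - {"fingers": 1,"x": 0.028,"y": 0.028,"z": 0,"ax": 0,"ay": 0,"az": 0}
    - {"fingers": 1,"x": 0.028,"y": 0.028,"z": 0,"ax": 0,"ay": 0,"az": 0}
    - {"fingers": 1,"x": 0.028,"y": 0.028,"z": 0,"ax": 0,"ay": 0,"az": 0}
    - {"fingers": 1,"x": 0.028,"y": 0.028,"z": 0,"ax": 0,"ay": 0,"az": 0}
    - {"fingers": 1,"x": 0.028,"y": 0.028,"z": 0,"ax": 0,"ay": 0,"az": 0}
    - {"fingers": 1,"x": 0.028,"y": 0.028,"z": 0,"ax": 0,"ay": 0,"az": 0}
    - {"fingers": 1,"x": 0.028,"y": 0.028,"z": 0,"ax": 0,"ay": 0,"az": 0}
    - {"fingers": 1,"x": 0.028,"y": 0.028,"z": 0,"ax": 0,"ay": 0,"az": 0}
    - {"fingers": 1,"x": 0.028,"y": 0.028,"z": 0,"ax": 0,"ay": 0,"az": 0}

```text
clock: 1.77
tcp_pos: [0.4952, -0.3755, 0.3]
orientation: [-2.271, -2.17, 0.0]
contact_force: [0.7, -0.2, -0.1]
grip_width: 0.0855
gripper_force: 0.0
```

Request:
arm_command:
  rows:
    - {"fingers": 1,"x": 0.038,"y": 0.002,"z": 0,"ax": 0,"ay": 0,"az": 0}
    - {"fingers": 1,"x": 0.038,"y": 0.002,"z": 0,"ax": 0,"ay": 0,"az": 0}
    - {"fingers": 1,"x": 0.038,"y": 0.002,"z": 0,"ax": 0,"ay": 0,"az": 0}
    - {"fingers": 1,"x": 0.038,"y": 0.002,"z": 0,"ax": 0,"ay": 0,"az": 0}
    - {"fingers": 1,"x": 0.038,"y": 0.002,"z": 0,"ax": 0,"ay": 0,"az": 0}
    - {"fingers": 1,"x": 0.038,"y": 0.002,"z": 0,"ax": 0,"ay": 0,"az": 0}
    - {"fingers": 1,"x": 0.038,"y": 0.002,"z": 0,"ax": 0,"ay": 0,"az": 0}
    - {"fingers": 1,"x": 0.038,"y": 0.002,"z": 0,"ax": 0,"ay": 0,"az": 0}
    - {"fingers": 1,"x": 0.038,"y": 0.002,"z": 0,"ax": 0,"ay": 0,"az": 0}

```text
clock: 2.52
tcp_pos: [0.5273, -0.0345, 0.3001]
orientation: [-2.271, -2.17, 0.001]
contact_force: [0.5, 0.2, 0.1]
grip_width: 0.0856
gripper_force: 0.0
```

```bash
python3 -c "
from h import *
show([.4415,.2955,.2],[.4415,.2955,.064])"
```

```text
t 2.52 tcp [ 0.5273 -0.0345  0.3001] base mm [ 42.5 -30.4 300.1] F [0.5 0.2 0.1] w 0.0856 gf 0.0 tilt [-0. -0. -1.] xdir 87.39 j [ 0.42  0.24 -0.56  1.81  0.14  1.13 -0.23]
-> [0.4415 0.2955 0.2   ] tool shift mm [ 325.8 -100.7  100.1]
-> [0.4415 0.2955 0.064 ] tool shift mm [  0.   0. 136.]
```

Request:
arm_command:
  rows:
    - {"fingers": 1,"x": 0.0326,"y": -0.0101,"z": 0.01,"ax": 0,"ay": 0,"az": 0}
    - {"fingers": 1,"x": 0.0326,"y": -0.0101,"z": 0.01,"ax": 0,"ay": 0,"az": 0}
    - {"fingers": 1,"x": 0.0326,"y": -0.0101,"z": 0.01,"ax": 0,"ay": 0,"az": 0}
    - {"fingers": 1,"x": 0.0326,"y": -0.0101,"z": 0.01,"ax": 0,"ay": 0,"az": 0}
    - {"fingers": 1,"x": 0.0326,"y": -0.0101,"z": 0.01,"ax": 0,"ay": 0,"az": 0}
    - {"fingers": 1,"x": 0.0326,"y": -0.0101,"z": 0.01,"ax": 0,"ay": 0,"az": 0}
    - {"fingers": 1,"x": 0.0326,"y": -0.0101,"z": 0.01,"ax": 0,"ay": 0,"az": 0}
    - {"fingers": 1,"x": 0.0326,"y": -0.0101,"z": 0.01,"ax": 0,"ay": 0,"az": 0}
    - {"fingers": 1,"x": 0.0326,"y": -0.0101,"z": 0.01,"ax": 0,"ay": 0,"az": 0}
    - {"fingers": 1,"x": 0.0326,"y": -0.0101,"z": 0.01,"ax": 0,"ay": 0,"az": 0}

```text
clock: 3.35
tcp_pos: [0.4409, 0.2952, 0.1996]
orientation: [2.272, 2.17, -0.001]
contact_force: [0.9, 0.1, -0.1]
grip_width: 0.0855
gripper_force: 0.0
```

```bash
python3 -c "
from h import *
f=grab('side');cv2.imwrite('pics/s1.png',cv2.resize(f['frame'][100:300,170:370],None,fx=3,fy=3)[...,::-1])
show([.4415,.2955,.064])"
```

```text
t 3.4 tcp [0.437  0.3026 0.1986] base mm [-65.4 301.5 198.6] F [-1.1  6.2  0.4] w 0.0852 gf 0.0 tilt [-0.003  0.005 -1.   ] xdir 87.87 j [-0.15  0.38 -0.7   1.91  0.3   0.95 -1.03]
-> [0.4415 0.2955 0.064 ] tool shift mm [ -7.5   5.2 134.6]
```

View pics/s1.png

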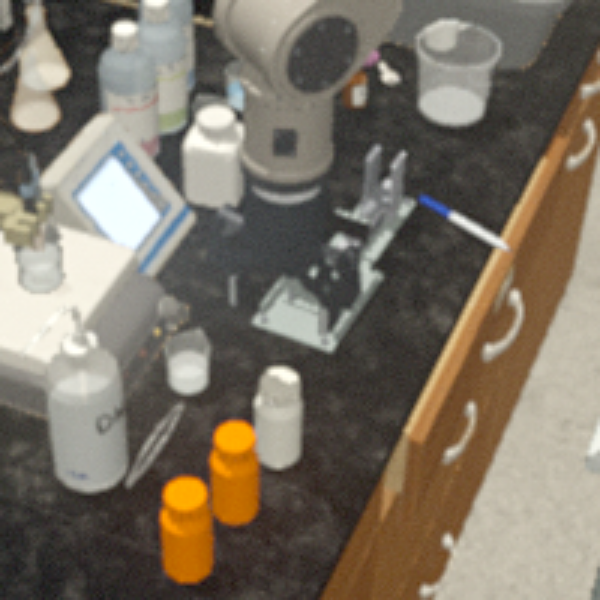

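The side view shows the gripper open above the bench. Its ray passes over the bottle, which stands at crop pixel (280,418), undisturbed. The offset read is stopping sway, so I descend slowly.

Request:
arm_command:
  rows:
    - {"fingers": 1,"x": 0,"y": 0,"z": 0,"ax": 0,"ay": 0,"az": 0}
    - {"fingers": 1,"x": 0,"y": 0,"z": 0.02,"ax": 0,"ay": 0,"az": 0}
    - {"fingers": 1,"x": 0,"y": 0,"z": 0.02,"ax": 0,"ay": 0,"az": 0}
    - {"fingers": 1,"x": 0,"y": 0,"z": 0.005,"ax": 0,"ay": 0,"az": 0}
    - {"fingers": 1,"x": 0,"y": 0,"z": 0.0,"ax": 0,"ay": 0,"az": 0}

```text
clock: 3.82
tcp_pos: [0.4412, 0.2922, 0.1539]
orientation: [-2.272, -2.169, 0.006]
contact_force: [-0.9, -1.2, -0.3]
grip_width: 0.0853
gripper_force: 0.0
```

```bash
python3 -c "
from h import *
show([.4415,.2955,.064])"
```

```text
t 3.82 tcp [0.4412 0.2922 0.1539] base mm [-60.6 291.4 153.9] F [-0.9 -1.2 -0.3] w 0.0853 gf 0.0 tilt [-0.003 -0.002 -1.   ] xdir 87.34 j [-0.17  0.44 -0.66  1.96  0.35  0.87 -1.06]
-> [0.4415 0.2955 0.064 ] tool shift mm [ 3.6  0.3 89.9]
```

Request:
arm_command:
  rows:
    - {"fingers": 1,"x": 0.001,"y": 0,"z": 0.015,"ax": 0,"ay": 0,"az": 0}
    - {"fingers": 1,"x": 0,"y": 0,"z": 0.02,"ax": 0,"ay": 0,"az": 0}
    - {"fingers": 1,"x": 0,"y": 0,"z": 0.02,"ax": 0,"ay": 0,"az": 0}
    - {"fingers": 1,"x": 0,"y": 0,"z": 0.02,"ax": 0,"ay": 0,"az": 0}
    - {"fingers": 1,"x": 0,"y": 0,"z": 0.01,"ax": 0,"ay": 0,"az": 0}
    - {"fingers": 1,"x": 0,"y": 0,"z": 0.005,"ax": 0,"ay": 0,"az": 0}
    - {"fingers": 1,"x": 0,"y": 0,"z": 0,"ax": 0,"ay": 0,"az": 0}
    - {"fingers": 1,"x": 0,"y": 0,"z": 0,"ax": 0,"ay": 0,"az": 0}

```text
clock: 4.48
tcp_pos: [0.4423, 0.2953, 0.0663]
orientation: [2.271, 2.17, 0.002]
contact_force: [-0.4, 0.0, -0.1]
grip_width: 0.0857
gripper_force: 0.0
```

Request:
arm_command:
  rows:
    - {"fingers": 0.2,"x": 0,"y": 0,"z": 0,"ax": 0,"ay": 0,"az": 0}
    - {"fingers": 0.1,"x": 0,"y": 0,"z": 0,"ax": 0,"ay": 0,"az": 0}
    - {"fingers": 0,"x": 0,"y": 0,"z": 0,"ax": 0,"ay": 0,"az": 0}
    - {"fingers": -0.1,"x": 0,"y": 0,"z": 0,"ax": 0,"ay": 0,"az": 0}
    - {"fingers": -0.2,"x": 0,"y": 0,"z": 0,"ax": 0,"ay": 0,"az": 0}
    - {"fingers": -0.3,"x": 0,"y": 0,"z": 0,"ax": 0,"ay": 0,"az": 0}
    - {"fingers": -0.3,"x": 0,"y": 0,"z": 0,"ax": 0,"ay": 0,"az": 0}
    - {"fingers": -0.3,"x": 0,"y": 0,"z": 0,"ax": 0,"ay": 0,"az": 0}
  grip_force: 25

```text
clock: 5.15
tcp_pos: [0.4421, 0.2953, 0.066]
orientation: [2.271, 2.17, 0.002]
contact_force: [-1.0, -0.0, 6.8]
grip_width: 0.0463
gripper_force: 25.5
```

```bash
python3 -c "
from h import *
show(world([0,.028,.09]))"
```

```text
t 5.15 tcp [0.4421 0.2953 0.066 ] base mm [-59.9 294.6  66. ] F [-1.  -0.   6.8] w 0.0463 gf 25.5 tilt [ 0.001  0.    -1.   ] xdir 87.41 j [-0.25  0.57 -0.58  2.01  0.48  0.7  -1.17]
-> [0.488 0.026 0.09 ] tool shift mm [-267.    58.1  -24. ]
```

Request:
arm_command:
  rows:
    - {"fingers": -0.3,"x": 0,"y": 0,"z": -0.01,"ax": 0,"ay": 0,"az": 0}
    - {"fingers": -0.3,"x": 0,"y": 0,"z": -0.02,"ax": 0,"ay": 0,"az": 0}
    - {"fingers": -0.3,"x": 0,"y": 0,"z": -0.02,"ax": 0,"ay": 0,"az": 0}
    - {"fingers": -0.3,"x": 0,"y": 0,"z": -0.02,"ax": 0,"ay": 0,"az": 0}
    - {"fingers": -0.3,"x": -0.01,"y": 0.002,"z": -0.01,"ax": 0,"ay": 0,"az": 0}
    - {"fingers": -0.3,"x": -0.02,"y": 0.004,"z": 0,"ax": 0,"ay": 0,"az": 0.1}
    - {"fingers": -0.3,"x": -0.03,"y": 0.008,"z": 0,"ax": 0,"ay": 0,"az": 0.1}
    - {"fingers": -0.3,"x": -0.03,"y": 0.008,"z": 0,"ax": 0,"ay": 0,"az": 0.1}
    - {"fingers": -0.3,"x": -0.03,"y": 0.008,"z": 0,"ax": 0,"ay": 0,"az": 0.1}
    - {"fingers": -0.3,"x": -0.03,"y": 0.008,"z": 0,"ax": 0,"ay": 0,"az": 0}

```text
clock: 5.98
tcp_pos: [0.4721, 0.1418, 0.1457]
orientation: [2.278, 2.163, -0.0]
contact_force: [1.3, -1.0, -2.6]
grip_width: 0.0465
gripper_force: 26.4
```

Request:
arm_command:
  rows:
    - {"fingers": -0.3,"x": -0.03,"y": 0.008,"z": 0,"ax": 0,"ay": 0,"az": 0}
    - {"fingers": -0.3,"x": -0.03,"y": 0.006,"z": 0,"ax": 0,"ay": 0,"az": 0}
    - {"fingers": -0.3,"x": -0.03,"y": 0.004,"z": 0,"ax": 0,"ay": 0,"az": 0}
    - {"fingers": -0.3,"x": -0.016,"y": 0.002,"z": 0,"ax": 0,"ay": 0,"az": 0}
    - {"fingers": -0.3,"x": -0.008,"y": 0,"z": 0,"ax": 0,"ay": 0,"az": 0}
    - {"fingers": -0.3,"x": -0.003,"y": 0,"z": 0,"ax": 0,"ay": 0,"az": 0}
    - {"fingers": -0.3,"x": 0,"y": 0,"z": 0,"ax": 0,"ay": 0,"az": 0}
    - {"fingers": -0.3,"x": 0,"y": 0,"z": 0,"ax": 0,"ay": 0,"az": 0}

```text
clock: 6.65
tcp_pos: [0.4861, 0.027, 0.1455]
orientation: [-2.276, -2.164, -0.001]
contact_force: [0.3, 0.0, -2.2]
grip_width: 0.0463
gripper_force: 26.4
```

Run:
```python
from h import *
show(world([0,.028,.073]))
f=grab("side");Q=pts(f);I=f["frame"].astype(int)
cv2.imwrite('pics/s2.png',cv2.resize(f['frame'][100:260,190:350],None,fx=3.5,fy=3.5)[...,::-1])
```

```text
t 6.65 tcp [0.4861 0.027  0.1455] base mm [ -1.9  28.9 145.5] F [ 0.3  0.  -2.2] w 0.0463 gf 26.4 tilt [ 0.     0.001 -1.   ] xdir 87.11 j [ 0.34  0.37 -0.62  2.06  0.3   0.79 -0.51]
-> [0.488 0.026 0.073] tool shift mm [-1.   1.9 72.5]
```

View pics/s2.png

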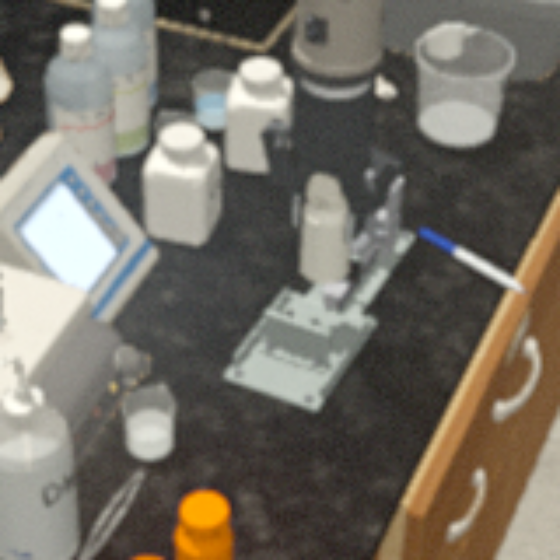

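The bottle hangs upright in the gripper at crop (325,230), above the bay at (300,340). I lower it now.

Request:
arm_command:
  rows:
    - {"fingers": -0.3,"x": -0.001,"y": 0.002,"z": 0.01,"ax": 0,"ay": 0,"az": 0}
    - {"fingers": -0.3,"x": 0,"y": 0,"z": 0.015,"ax": 0,"ay": 0,"az": 0}
    - {"fingers": -0.3,"x": 0,"y": 0,"z": 0.015,"ax": 0,"ay": 0,"az": 0}
    - {"fingers": -0.3,"x": 0,"y": 0,"z": 0.015,"ax": 0,"ay": 0,"az": 0}
    - {"fingers": -0.3,"x": 0,"y": 0,"z": 0.008,"ax": 0,"ay": 0,"az": 0}
    - {"fingers": -0.3,"x": 0,"y": 0,"z": 0.003,"ax": 0,"ay": 0,"az": 0}
    - {"fingers": -0.3,"x": 0,"y": 0,"z": 0.002,"ax": 0,"ay": 0,"az": 0}
    - {"fingers": -0.3,"x": 0,"y": 0,"z": 0.001,"ax": 0,"ay": 0,"az": 0}
    - {"fingers": -0.3,"x": 0,"y": 0,"z": 0.001,"ax": 0,"ay": 0,"az": 0}
    - {"fingers": -0.3,"x": 0,"y": 0,"z": 0,"ax": 0,"ay": 0,"az": 0}

```text
clock: 7.53
tcp_pos: [0.4886, 0.0244, 0.0757]
orientation: [2.278, 2.162, 0.001]
contact_force: [0.1, 0.7, -1.6]
grip_width: 0.0465
gripper_force: 26.4
```

Request:
arm_command:
  rows:
    - {"fingers": -0.3,"x": 0,"y": 0,"z": 0.001,"ax": 0,"ay": 0,"az": 0}
    - {"fingers": -0.3,"x": 0,"y": 0,"z": 0,"ax": 0,"ay": 0,"az": 0}
    - {"fingers": -0.3,"x": 0,"y": 0,"z": 0,"ax": 0,"ay": 0,"az": 0}

```text
clock: 7.78
tcp_pos: [0.4882, 0.0243, 0.0745]
orientation: [2.279, 2.162, 0.0]
contact_force: [1.0, -0.2, -2.8]
grip_width: 0.0464
gripper_force: 26.4
```

Request:
arm_command:
  rows:
    - {"fingers": -0.3,"x": 0,"y": 0,"z": 0.001,"ax": 0,"ay": 0,"az": 0}
    - {"fingers": -0.3,"x": 0,"y": 0,"z": 0.0005,"ax": 0,"ay": 0,"az": 0}
    - {"fingers": -0.3,"x": 0,"y": 0,"z": 0,"ax": 0,"ay": 0,"az": 0}
    - {"fingers": -0.3,"x": 0,"y": 0,"z": 0,"ax": 0,"ay": 0,"az": 0}

```text
clock: 8.12
tcp_pos: [0.4881, 0.0244, 0.0728]
orientation: [-2.279, -2.163, 0.0]
contact_force: [-0.3, -0.4, -1.8]
grip_width: 0.0463
gripper_force: 26.4
```

Request:
arm_command:
  rows:
    - {"fingers": -0.3,"x": 0,"y": 0,"z": 0.001,"ax": 0,"ay": 0,"az": 0}
    - {"fingers": -0.3,"x": 0,"y": 0,"z": 0,"ax": 0,"ay": 0,"az": 0}
    - {"fingers": -0.3,"x": 0,"y": 0,"z": 0,"ax": 0,"ay": 0,"az": 0}

```text
clock: 8.37
tcp_pos: [0.4883, 0.0244, 0.0721]
orientation: [2.278, 2.162, 0.0]
contact_force: [-0.3, -0.2, 4.0]
grip_width: 0.0467
gripper_force: 26.7
```

Contact with the floor (+4 N). I release and rise.

Request:
arm_command:
  rows:
    - {"fingers": 0.1,"x": 0,"y": 0,"z": 0,"ax": 0,"ay": 0,"az": 0}
    - {"fingers": 0.2,"x": 0,"y": 0,"z": 0,"ax": 0,"ay": 0,"az": 0}
    - {"fingers": 0.5,"x": 0,"y": 0,"z": 0,"ax": 0,"ay": 0,"az": 0}
    - {"fingers": 1,"x": 0,"y": 0,"z": 0,"ax": 0,"ay": 0,"az": 0}
    - {"fingers": 1,"x": 0,"y": 0,"z": 0,"ax": 0,"ay": 0,"az": 0}
    - {"fingers": 1,"x": 0,"y": 0,"z": 0,"ax": 0,"ay": 0,"az": 0}
    - {"fingers": 1,"x": 0,"y": 0,"z": -0.005,"ax": 0,"ay": 0,"az": 0}
    - {"fingers": 1,"x": 0,"y": 0,"z": -0.015,"ax": 0,"ay": 0,"az": 0}
    - {"fingers": 1,"x": 0,"y": 0,"z": -0.03,"ax": 0,"ay": 0,"az": 0}
    - {"fingers": 1,"x": 0,"y": 0,"z": -0.03,"ax": 0,"ay": 0,"az": 0}

```text
clock: 9.2
tcp_pos: [0.4872, 0.0245, 0.1523]
orientation: [-2.277, -2.162, 0.003]
contact_force: [0.6, -1.2, 0.1]
grip_width: 0.0852
gripper_force: 0.0
```

Request:
arm_command:
  rows:
    - {"fingers": 1,"x": -0.01,"y": 0,"z": -0.03,"ax": 0,"ay": 0,"az": 0}
    - {"fingers": 1,"x": -0.03,"y": 0,"z": -0.01,"ax": 0,"ay": 0,"az": 0}
    - {"fingers": 1,"x": -0.035,"y": 0,"z": 0,"ax": 0,"ay": 0,"az": 0}
    - {"fingers": 1,"x": -0.035,"y": 0,"z": 0,"ax": 0,"ay": 0,"az": 0}
    - {"fingers": 1,"x": -0.035,"y": 0,"z": 0,"ax": 0,"ay": 0,"az": 0}
    - {"fingers": 1,"x": -0.035,"y": 0,"z": 0,"ax": 0,"ay": 0,"az": 0}
    - {"fingers": 1,"x": -0.03,"y": 0,"z": 0,"ax": 0,"ay": 0,"az": 0}
    - {"fingers": 1,"x": -0.015,"y": 0,"z": 0,"ax": 0,"ay": 0,"az": 0}
    - {"fingers": 1,"x": 0,"y": 0,"z": 0,"ax": 0,"ay": 0,"az": 0}

```text
clock: 9.95
tcp_pos: [0.4754, -0.2049, 0.1919]
orientation: [2.285, 2.154, -0.002]
contact_force: [-0.2, -0.4, -0.3]
grip_width: 0.0854
gripper_force: 0.0
```

Run:
```python
from h import *
show()
for n in("top","side"):
    f=grab(n);Q=pts(f);np.savez(f"pics/{n}1.npz",**f)
    def st(nm,m):
        q=Q[m]
        if len(q)>4:
            b=np.array([base(p) for p in q])*1e3;print(n,nm,len(b),b.min(0).round(1),b.max(0).round(1),np.median(b,0).round(1))
            return b
    z=Q[...,2];reg=(abs(Q[...,0]-.487)<.06)
    I=f["frame"].astype(int)
    b=st("cap",reg&(z>.1)&(z<.125)&(abs(Q[...,1]-.025)<.05))
    if b is not None: print(cv2.minEnclosingCircle(b[:,:2].astype(np.float32)))
    st("stop",reg&(z>.03)&(z<.053)&(Q[...,1]>.06)&(Q[...,1]<.12))
    st("lever",reg&(z>.07)&(z<.11)&(Q[...,1]<-.07)&(Q[...,1]>-.14)&(Q[...,0]<.475))
    st("post",reg&(z>.07)&(z<.11)&(Q[...,1]<-.07)&(Q[...,1]>-.14)&(Q[...,0]>.48))
f=f["frame"][100:260,190:350]
cv2.imwrite('pics/s3.png',cv2.resize(f,None,fx=3.5,fy=3.5)[...,::-1])
```

```text
t 9.95 tcp [ 0.4754 -0.2049  0.1919] base mm [  -0.4 -203.2  191.9] F [-0.2 -0.4 -0.3] w 0.0854 gf 0.0 tilt [-0.    -0.001 -1.   ] xdir 86.62 j [ 0.74  0.34 -0.54  1.96  0.22  0.9   0.02]
top cap 70 [-20.4   6.9 100.7] [ 14.4  44.3 118.8] [ -3.5  25.6 111.3]
((-2.70835018157959, 25.58367347717285), 19.350582122802734)
top stop 30 [-34.9  63.   30.3] [30.8 80.1 53. ] [-8.  74.4 49.1]
top lever 17 [ -23.7 -120.1   70.5] [-18.9 -91.  106.4] [ -22.8 -102.4   97.2]
top post 21 [   6.  -119.7   70. ] [ 14.9 -89.9 105.3] [   8.1 -102.1   96.5]
side cap 92 [-18.7   6.6 100.2] [ 20.4  49.4 115.1] [ -0.8  29.2 109.1]
((2.337695598602295, 27.309816360473633), 22.811723709106445)
side stop 116 [-33.7  63.3  30.1] [38.3 88.1 52.1] [ 0.3 80.2 44. ]
side lever 33 [ -21.  -119.9   70. ] [-14.9 -83.3 102. ] [ -18.2 -102.5   85. ]
side post 40 [   8.6 -118.5   70.4] [ 18.4 -84.9 101.6] [ 11.8 -98.5  88.1]
```

View pics/s3.png

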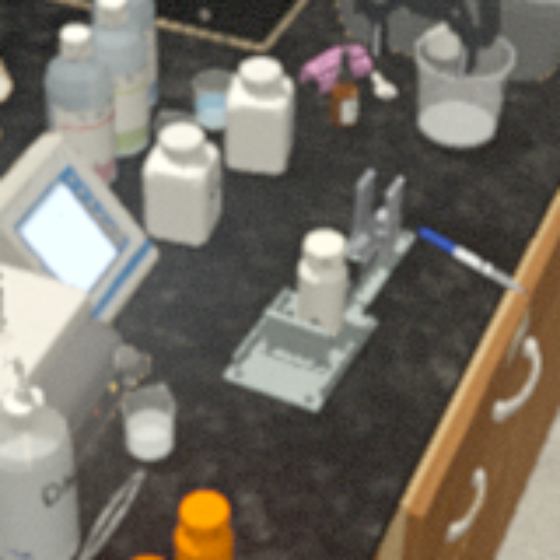

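The bottle stands upright at crop (323,283), between the pad and the stop posts, and nothing else has moved. Now I go over the grip point.

Request:
arm_command:
  rows:
    - {"fingers": 1,"x": 0.02,"y": 0,"z": 0,"ax": 0,"ay": 0,"az": -0.2}
    - {"fingers": 1,"x": 0.03,"y": 0,"z": 0,"ax": 0,"ay": 0,"az": -0.2}
    - {"fingers": 1,"x": 0.03,"y": 0,"z": 0,"ax": 0,"ay": 0,"az": 0}
    - {"fingers": 1,"x": 0.014,"y": 0,"z": 0,"ax": 0,"ay": 0,"az": 0}
    - {"fingers": 1,"x": 0.005,"y": 0.001,"z": 0,"ax": 0,"ay": 0,"az": 0}
    - {"fingers": 1,"x": 0,"y": 0,"z": 0,"ax": 0,"ay": 0,"az": 0}
    - {"fingers": 1,"x": 0,"y": 0,"z": 0.01,"ax": 0,"ay": 0,"az": 0}
    - {"fingers": 1,"x": 0,"y": 0,"z": 0.02,"ax": 0,"ay": 0,"az": 0}
    - {"fingers": 1,"x": 0,"y": 0,"z": 0.01,"ax": 0,"ay": 0,"az": 0}
    - {"fingers": 1,"x": 0,"y": 0,"z": 0,"ax": 0,"ay": 0,"az": 0}

```text
clock: 10.88
tcp_pos: [0.48, -0.1025, 0.1491]
orientation: [-2.27, -2.166, 0.005]
contact_force: [-0.2, -0.5, -0.6]
grip_width: 0.0853
gripper_force: 0.0
```

```bash
python3 -c "
from h import *
show(world([.0005,-.104,.082]))"
```

```text
t 10.88 tcp [ 0.48   -0.1025  0.1491] base mm [  -1.2 -100.7  149.1] F [-0.2 -0.5 -0.6] w 0.0853 gf 0.0 tilt [-0.005  0.001 -1.   ] xdir 87.31 j [ 0.56  0.37 -0.57  2.05  0.27  0.8  -0.22]
-> [ 0.4816 -0.1059  0.082 ] tool shift mm [-3.3  2.  67.1]
```

Request:
arm_command:
  rows:
    - {"fingers": 1,"x": -0.002,"y": 0.001,"z": 0.01,"ax": 0,"ay": 0,"az": 0}
    - {"fingers": 1,"x": -0.001,"y": 0.001,"z": 0.015,"ax": 0,"ay": 0,"az": 0}
    - {"fingers": 1,"x": 0,"y": 0,"z": 0.015,"ax": 0,"ay": 0,"az": 0}
    - {"fingers": 1,"x": 0,"y": 0,"z": 0.015,"ax": 0,"ay": 0,"az": 0}
    - {"fingers": 1,"x": 0,"y": 0,"z": 0.01,"ax": 0,"ay": 0,"az": 0}
    - {"fingers": 1,"x": 0,"y": 0,"z": 0.002,"ax": 0,"ay": 0,"az": 0}
    - {"fingers": 1,"x": 0,"y": 0,"z": 0,"ax": 0,"ay": 0,"az": 0}
    - {"fingers": 1,"x": 0,"y": 0,"z": 0,"ax": 0,"ay": 0,"az": 0}

```text
clock: 11.55
tcp_pos: [0.4845, -0.1047, 0.0853]
orientation: [2.271, 2.17, 0.001]
contact_force: [0.3, -0.4, -0.4]
grip_width: 0.0853
gripper_force: 0.0
```

```bash
python3 -c "
from h import *
show(world([.0005,-.104,.082]))"
```

```text
t 11.55 tcp [ 0.4845 -0.1047  0.0853] base mm [   3.4 -102.6   85.3] F [ 0.3 -0.4 -0.4] w 0.0853 gf 0.0 tilt [ 0.001 -0.    -1.   ] xdir 87.4 j [ 0.51  0.47 -0.52  2.08  0.37  0.67 -0.3 ]
-> [ 0.4816 -0.1059  0.082 ] tool shift mm [-1.3 -2.9  3.3]
```

Request:
arm_command:
  rows:
    - {"fingers": 0.6,"x": -0.001,"y": -0.0025,"z": 0.003,"ax": 0,"ay": 0,"az": 0}
    - {"fingers": 0.3,"x": 0,"y": 0,"z": 0,"ax": 0,"ay": 0,"az": 0}
    - {"fingers": 0.1,"x": 0,"y": 0,"z": 0,"ax": 0,"ay": 0,"az": 0}
    - {"fingers": 0,"x": 0,"y": 0,"z": 0,"ax": 0,"ay": 0,"az": 0}
    - {"fingers": -0.1,"x": 0,"y": 0,"z": 0,"ax": 0,"ay": 0,"az": 0}
    - {"fingers": -0.2,"x": 0,"y": 0,"z": 0,"ax": 0,"ay": 0,"az": 0}
    - {"fingers": -0.3,"x": 0,"y": 0,"z": 0,"ax": 0,"ay": 0,"az": 0}
    - {"fingers": -0.4,"x": 0,"y": 0,"z": 0,"ax": 0,"ay": 0,"az": 0}
    - {"fingers": -0.5,"x": 0,"y": 0,"z": 0,"ax": 0,"ay": 0,"az": 0}
    - {"fingers": -0.6,"x": 0,"y": 0,"z": 0,"ax": 0,"ay": 0,"az": 0}
  grip_force: 35

```text
clock: 12.38
tcp_pos: [0.4817, -0.1057, 0.0822]
orientation: [2.271, 2.17, -0.0]
contact_force: [0.0, -0.1, 6.8]
grip_width: 0.0331
gripper_force: 36.9
```

Request:
arm_command:
  rows:
    - {"fingers": -0.7,"x": 0,"y": 0,"z": 0,"ax": 0,"ay": 0,"az": 0}
    - {"fingers": -0.7,"x": 0,"y": 0,"z": 0,"ax": 0,"ay": 0,"az": 0}
    - {"fingers": -0.7,"x": 0,"y": 0,"z": 0,"ax": 0,"ay": 0,"az": 0}

```text
clock: 12.63
tcp_pos: [0.4816, -0.1057, 0.0822]
orientation: [2.271, 2.17, -0.0]
contact_force: [0.2, -0.1, 6.6]
grip_width: 0.033
gripper_force: 36.9
```

```bash
python3 -c "
from h import *
show(world([.0005,-.104,.082]))"
```

```text
t 12.63 tcp [ 0.4816 -0.1057  0.0822] base mm [   0.6 -103.8   82.2] F [ 0.2 -0.1  6.6] w 0.033 gf 36.9 tilt [ 0. -0. -1.] xdir 87.37 j [ 0.51  0.47 -0.52  2.09  0.37  0.67 -0.3 ]
-> [ 0.4816 -0.1059  0.082 ] tool shift mm [-0.2 -0.1  0.2]
```

Width is 33 mm at 37 N, well over the lever spring, so the lever should be at its stop. I test with small forward steps and watch the force.

Request:
arm_command:
  rows:
    - {"fingers": -0.7,"x": 0.001,"y": 0,"z": 0,"ax": 0,"ay": 0,"az": 0}
    - {"fingers": -0.7,"x": 0.001,"y": 0,"z": 0,"ax": 0,"ay": 0,"az": 0}
    - {"fingers": -0.7,"x": 0.001,"y": 0,"z": 0,"ax": 0,"ay": 0,"az": 0}

```text
clock: 12.88
tcp_pos: [0.4818, -0.1034, 0.0822]
orientation: [2.272, 2.169, -0.001]
contact_force: [0.3, -2.2, 6.2]
grip_width: 0.0332
gripper_force: 36.9
```

Request:
arm_command:
  rows:
    - {"fingers": -0.7,"x": 0.001,"y": 0,"z": 0,"ax": 0,"ay": 0,"az": 0}
    - {"fingers": -0.7,"x": 0.001,"y": 0,"z": 0,"ax": 0,"ay": 0,"az": 0}
    - {"fingers": -0.7,"x": 0.001,"y": 0,"z": 0,"ax": 0,"ay": 0,"az": 0}
    - {"fingers": -0.7,"x": 0,"y": 0,"z": 0,"ax": 0,"ay": 0,"az": 0}

```text
clock: 13.22
tcp_pos: [0.4819, -0.1001, 0.0822]
orientation: [2.272, 2.169, -0.001]
contact_force: [-0.1, -1.8, 5.1]
grip_width: 0.0331
gripper_force: 37.0
```

Request:
arm_command:
  rows:
    - {"fingers": -0.7,"x": 0.001,"y": 0,"z": 0,"ax": 0,"ay": 0,"az": 0}
    - {"fingers": -0.7,"x": 0.002,"y": 0,"z": 0,"ax": 0,"ay": 0,"az": 0}
    - {"fingers": -0.7,"x": 0.002,"y": 0,"z": 0,"ax": 0,"ay": 0,"az": 0}
    - {"fingers": -0.7,"x": 0.002,"y": 0,"z": 0,"ax": 0,"ay": 0,"az": 0}
    - {"fingers": -0.7,"x": 0.002,"y": 0,"z": 0,"ax": 0,"ay": 0,"az": 0}
    - {"fingers": -0.7,"x": 0.002,"y": 0,"z": 0,"ax": 0,"ay": 0,"az": 0}
    - {"fingers": -0.7,"x": 0.001,"y": 0,"z": 0,"ax": 0,"ay": 0,"az": 0}
    - {"fingers": -0.7,"x": 0.001,"y": 0,"z": 0,"ax": 0,"ay": 0,"az": 0}
    - {"fingers": -0.7,"x": 0.001,"y": 0,"z": 0,"ax": 0,"ay": 0,"az": 0}
    - {"fingers": -0.7,"x": 0.001,"y": 0,"z": 0,"ax": 0,"ay": 0,"az": 0}

```text
clock: 14.05
tcp_pos: [0.4828, -0.0854, 0.0822]
orientation: [2.272, 2.169, -0.001]
contact_force: [1.4, -2.7, 4.9]
grip_width: 0.0331
gripper_force: 37.3
```

Request:
arm_command:
  rows:
    - {"fingers": -0.7,"x": 0.001,"y": 0,"z": 0,"ax": 0,"ay": 0,"az": 0}
    - {"fingers": -0.7,"x": 0.001,"y": 0,"z": 0,"ax": 0,"ay": 0,"az": 0}
    - {"fingers": -0.7,"x": 0.001,"y": 0,"z": 0,"ax": 0,"ay": 0,"az": 0}
    - {"fingers": -0.7,"x": 0.001,"y": 0,"z": 0,"ax": 0,"ay": 0,"az": 0}
    - {"fingers": -0.7,"x": 0.001,"y": 0,"z": 0,"ax": 0,"ay": 0,"az": 0}
    - {"fingers": -0.7,"x": 0.001,"y": 0,"z": 0,"ax": 0,"ay": 0,"az": 0}
    - {"fingers": -0.7,"x": 0.001,"y": 0,"z": 0,"ax": 0,"ay": 0,"az": 0}

```text
clock: 14.63
tcp_pos: [0.4831, -0.079, 0.0822]
orientation: [2.272, 2.168, -0.001]
contact_force: [1.1, -4.1, 5.3]
grip_width: 0.0332
gripper_force: 37.3
```

Run:
```python
from h import *
show()
for n in("top","side"):
    f=grab(n);Q=pts(f);z=Q[...,2]
    m=(z>.1)&(z<.125)&(abs(Q[...,0]-.487)<.03)&(abs(Q[...,1]-.03)<.03);b=np.array([base(p) for p in Q[m]])*1e3
    print(n,len(b),cv2.minEnclosingCircle(b[:,:2].astype(np.float32)))
cv2.imwrite('pics/s4.png',cv2.resize(f['frame'][130:250,210:330],None,fx=4.5,fy=4.5)[...,::-1])
```

```text
t 14.63 tcp [ 0.4831 -0.079   0.0822] base mm [  0.7 -77.   82.2] F [ 1.1 -4.1  5.3] w 0.0332 gf 37.3 tilt [ 0.    -0.002 -1.   ] xdir 87.31 j [ 0.46  0.47 -0.52  2.1   0.38  0.66 -0.36]
top 69 ((-2.814426898956299, 27.229808807373047), 18.820449829101562)
side 84 ((3.7317287921905518, 30.321107864379883), 23.810266494750977)
```

View pics/s4.png

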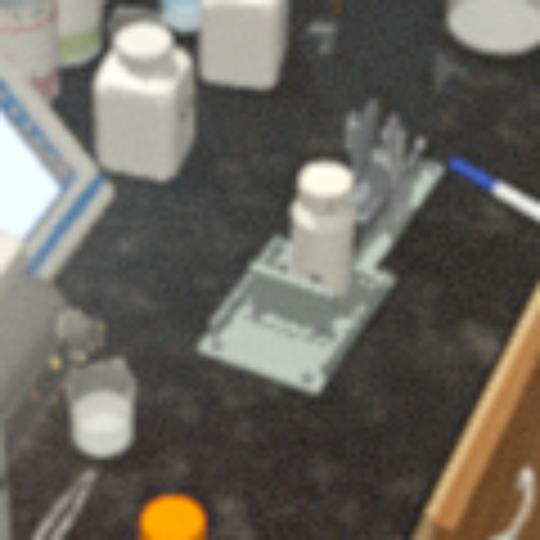

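The bottle is upright, with the pad just touching it at crop (325,240). I push slowly towards the stop.

Request:
arm_command:
  rows:
    - {"fingers": -0.7,"x": 0.001,"y": 0,"z": 0,"ax": 0,"ay": 0,"az": 0}
    - {"fingers": -0.7,"x": 0.001,"y": 0,"z": 0,"ax": 0,"ay": 0,"az": 0}
    - {"fingers": -0.7,"x": 0.001,"y": 0,"z": 0,"ax": 0,"ay": 0,"az": 0}
    - {"fingers": -0.7,"x": 0.001,"y": 0,"z": 0,"ax": 0,"ay": 0,"az": 0}
    - {"fingers": -0.7,"x": 0.001,"y": 0,"z": 0,"ax": 0,"ay": 0,"az": 0}

```text
clock: 15.15
tcp_pos: [0.4834, -0.074, 0.0822]
orientation: [2.272, 2.167, -0.001]
contact_force: [1.6, -4.2, 6.0]
grip_width: 0.0324
gripper_force: 37.4
```

Request:
arm_command:
  rows:
    - {"fingers": -0.7,"x": 0.001,"y": 0,"z": 0,"ax": 0,"ay": 0,"az": 0}
    - {"fingers": -0.7,"x": 0.001,"y": 0,"z": 0,"ax": 0,"ay": 0,"az": 0}
    - {"fingers": -0.7,"x": 0.001,"y": 0,"z": 0,"ax": 0,"ay": 0,"az": 0}
    - {"fingers": -0.7,"x": 0.001,"y": 0,"z": 0,"ax": 0,"ay": 0,"az": 0}

```text
clock: 15.48
tcp_pos: [0.4836, -0.0701, 0.0822]
orientation: [2.272, 2.167, -0.001]
contact_force: [1.9, -4.3, 4.8]
grip_width: 0.033
gripper_force: 37.5
```

Request:
arm_command:
  rows:
    - {"fingers": -0.7,"x": 0.001,"y": 0,"z": 0,"ax": 0,"ay": 0,"az": 0}
    - {"fingers": -0.7,"x": 0.001,"y": 0,"z": 0,"ax": 0,"ay": 0,"az": 0}
    - {"fingers": -0.7,"x": 0.001,"y": 0,"z": 0,"ax": 0,"ay": 0,"az": 0}

```text
clock: 15.73
tcp_pos: [0.4838, -0.067, 0.0822]
orientation: [2.272, 2.167, -0.001]
contact_force: [2.1, -4.6, 4.9]
grip_width: 0.0332
gripper_force: 37.5
```

Request:
arm_command:
  rows:
    - {"fingers": -0.7,"x": 0.001,"y": 0,"z": 0,"ax": 0,"ay": 0,"az": 0}
    - {"fingers": -0.7,"x": 0.001,"y": 0,"z": 0,"ax": 0,"ay": 0,"az": 0}
    - {"fingers": -0.7,"x": 0.001,"y": 0,"z": 0,"ax": 0,"ay": 0,"az": 0}

```text
clock: 15.98
tcp_pos: [0.484, -0.0643, 0.0823]
orientation: [2.272, 2.167, -0.002]
contact_force: [1.7, -6.4, 5.9]
grip_width: 0.0332
gripper_force: 37.6
```

Request:
arm_command:
  rows:
    - {"fingers": -0.7,"x": 0.001,"y": 0,"z": 0,"ax": 0,"ay": 0,"az": 0}
    - {"fingers": -0.7,"x": 0.001,"y": 0,"z": 0,"ax": 0,"ay": 0,"az": 0}

```text
clock: 16.15
tcp_pos: [0.484, -0.063, 0.0823]
orientation: [2.272, 2.166, -0.003]
contact_force: [1.4, -8.1, 6.3]
grip_width: 0.033
gripper_force: 37.6
```

Request:
arm_command:
  rows:
    - {"fingers": -0.7,"x": 0.001,"y": 0,"z": 0,"ax": 0,"ay": 0,"az": 0}
    - {"fingers": -0.7,"x": 0.001,"y": 0,"z": 0,"ax": 0,"ay": 0,"az": 0}

```text
clock: 16.32
tcp_pos: [0.4841, -0.0615, 0.0822]
orientation: [2.273, 2.165, -0.003]
contact_force: [2.1, -8.8, 5.8]
grip_width: 0.0331
gripper_force: 37.5
```

Request:
arm_command:
  rows:
    - {"fingers": -0.7,"x": 0.001,"y": 0,"z": 0,"ax": 0,"ay": 0,"az": 0}
    - {"fingers": -0.7,"x": 0.001,"y": 0,"z": 0,"ax": 0,"ay": 0,"az": 0}

```text
clock: 16.48
tcp_pos: [0.4841, -0.0599, 0.0822]
orientation: [2.273, 2.165, -0.004]
contact_force: [1.9, -10.2, 5.2]
grip_width: 0.0331
gripper_force: 37.5
```

Request:
arm_command:
  rows:
    - {"fingers": -0.7,"x": 0.001,"y": 0,"z": 0,"ax": 0,"ay": 0,"az": 0}
    - {"fingers": -0.7,"x": 0.001,"y": 0,"z": 0,"ax": 0,"ay": 0,"az": 0}
    - {"fingers": -0.7,"x": 0.001,"y": 0,"z": 0,"ax": 0,"ay": 0,"az": 0}

```text
clock: 16.73
tcp_pos: [0.4843, -0.0575, 0.0822]
orientation: [2.273, 2.164, -0.005]
contact_force: [2.4, -11.8, 5.4]
grip_width: 0.033
gripper_force: 37.5
```

Request:
arm_command:
  rows:
    - {"fingers": -0.7,"x": 0.001,"y": 0,"z": 0,"ax": 0,"ay": 0,"az": 0}
    - {"fingers": -0.7,"x": 0,"y": 0,"z": 0,"ax": 0,"ay": 0,"az": 0}
    - {"fingers": -0.7,"x": 0,"y": 0,"z": 0,"ax": 0,"ay": 0,"az": 0}

```text
clock: 16.98
tcp_pos: [0.4843, -0.0565, 0.0822]
orientation: [2.273, 2.164, -0.005]
contact_force: [2.4, -11.1, 5.7]
grip_width: 0.0329
gripper_force: 37.6
```

```bash
python3 -c "
from h import *
show()"
```

```text
t 16.98 tcp [ 0.4843 -0.0565  0.0822] base mm [  0.7 -54.6  82.2] F [  2.4 -11.1   5.7] w 0.0329 gf 37.6 tilt [ 0.    -0.004 -1.   ] xdir 87.17 j [ 0.41  0.47 -0.52  2.1   0.38  0.66 -0.41]
```

Request:
arm_command:
  rows:
    - {"fingers": -0.7,"x": 0.001,"y": 0,"z": 0,"ax": 0,"ay": 0,"az": 0}
    - {"fingers": -0.7,"x": 0.001,"y": 0,"z": 0,"ax": 0,"ay": 0,"az": 0}
    - {"fingers": -0.7,"x": 0,"y": 0,"z": 0,"ax": 0,"ay": 0,"az": 0}

```text
clock: 17.23
tcp_pos: [0.4844, -0.0549, 0.0822]
orientation: [2.273, 2.163, -0.005]
contact_force: [1.2, -12.2, 5.6]
grip_width: 0.0326
gripper_force: 37.5
```

The pad is in about 9.5 mm, about 11 N. I let go.

Request:
arm_command:
  rows:
    - {"fingers": -0.1,"x": 0,"y": 0,"z": 0,"ax": 0,"ay": 0,"az": 0}
    - {"fingers": 0.3,"x": 0,"y": 0,"z": 0,"ax": 0,"ay": 0,"az": 0}
    - {"fingers": 0.7,"x": 0,"y": 0,"z": 0,"ax": 0,"ay": 0,"az": 0}
    - {"fingers": 1,"x": 0,"y": 0,"z": 0,"ax": 0,"ay": 0,"az": 0}
    - {"fingers": 1,"x": 0,"y": 0,"z": 0,"ax": 0,"ay": 0,"az": 0}
    - {"fingers": 1,"x": 0,"y": 0,"z": 0,"ax": 0,"ay": 0,"az": 0}
    - {"fingers": 1,"x": 0,"y": 0,"z": -0.01,"ax": 0,"ay": 0,"az": 0}
    - {"fingers": 1,"x": 0,"y": 0,"z": -0.03,"ax": 0,"ay": 0,"az": 0}
    - {"fingers": 1,"x": 0,"y": 0,"z": -0.04,"ax": 0,"ay": 0,"az": 0}
    - {"fingers": 1,"x": 0,"y": 0,"z": -0.04,"ax": 0,"ay": 0,"az": 0}

```text
clock: 18.07
tcp_pos: [0.483, -0.0499, 0.2032]
orientation: [-2.268, -2.17, 0.001]
contact_force: [0.4, -0.6, -0.4]
grip_width: 0.0856
gripper_force: 0.0
```

Request:
arm_command:
  rows:
    - {"fingers": 1,"x": -0.02,"y": 0,"z": -0.02,"ax": 0,"ay": 0,"az": 0}
    - {"fingers": 1,"x": -0.04,"y": 0,"z": 0,"ax": 0,"ay": 0,"az": 0}
    - {"fingers": 1,"x": -0.04,"y": 0,"z": 0,"ax": 0,"ay": 0,"az": 0}
    - {"fingers": 1,"x": -0.04,"y": 0,"z": 0,"ax": 0,"ay": 0,"az": 0}
    - {"fingers": 1,"x": -0.04,"y": 0,"z": 0,"ax": 0,"ay": 0,"az": 0}
    - {"fingers": 1,"x": -0.02,"y": 0,"z": 0,"ax": 0,"ay": 0,"az": 0}
    - {"fingers": 1,"x": -0.01,"y": 0,"z": 0,"ax": 0,"ay": 0,"az": 0}
    - {"fingers": 1,"x": 0,"y": 0,"z": 0,"ax": 0,"ay": 0,"az": 0}

```text
clock: 18.73
tcp_pos: [0.474, -0.2624, 0.2221]
orientation: [2.275, 2.166, 0.0]
contact_force: [0.2, 0.2, 0.7]
grip_width: 0.0855
gripper_force: 0.0
```

Run:
```python
from h import *
show()
for n in("top","side"):
    f=grab(n);Q=pts(f)
    def st(nm,m):
        q=Q[m]
        if len(q)>4:
            b=np.array([base(p) for p in q])*1e3;print(n,nm,len(b),b.min(0).round(1),b.max(0).round(1),np.median(b,0).round(1));return b
    z=Q[...,2];reg=(abs(Q[...,0]-.487)<.06)
    b=st("cap",reg&(z>.1)&(z<.125)&(abs(Q[...,1]-.045)<.04))
    print(cv2.minEnclosingCircle(b[:,:2].astype(np.float32)))
    st("lever",reg&(z>.07)&(z<.11)&(Q[...,1]<-.02)&(Q[...,1]>-.1)&(Q[...,0]<.479))
    st("post",reg&(z>.07)&(z<.11)&(Q[...,1]<-.02)&(Q[...,1]>-.1)&(Q[...,0]>.483))
cv2.imwrite('pics/s5.png',cv2.resize(f['frame'][130:250,210:330],None,fx=4.5,fy=4.5)[...,::-1])
```

```text
t 18.73 tcp [ 0.474  -0.2624  0.2221] base mm [   1.1 -260.7  222.1] F [0.2 0.2 0.7] w 0.0855 gf 0.0 tilt [ 0. -0. -1.] xdir 87.2 j [ 0.81  0.33 -0.51  1.88  0.19  0.98  0.16]
top cap 68 [-20.8  23.3 100.4] [ 13.5  57.5 122.6] [ -3.8  40.7 111.7]
((-2.898385763168335, 41.9688720703125), 19.109895706176758)
top lever 16 [-23.1 -71.7  71.3] [-21.  -40.5 104.4] [-22.7 -56.6  89.1]
top post 22 [  6.6 -70.9  75.9] [ 12.6 -39.6 108.5] [  8.  -55.8  98.3]
side cap 93 [-19.2  23.4 100.3] [ 19.   65.5 116.7] [ -0.   49.1 109.9]
((1.5630345344543457, 44.63459014892578), 21.357872009277344)
side lever 31 [-21.3 -72.1  70.1] [-14.8 -33.7 100.1] [-18.4 -54.4  88.9]
side post 43 [  9.5 -72.3  70.1] [ 19.7 -32.5 105.2] [ 12.3 -46.3  91.2]
```

View pics/s5.png

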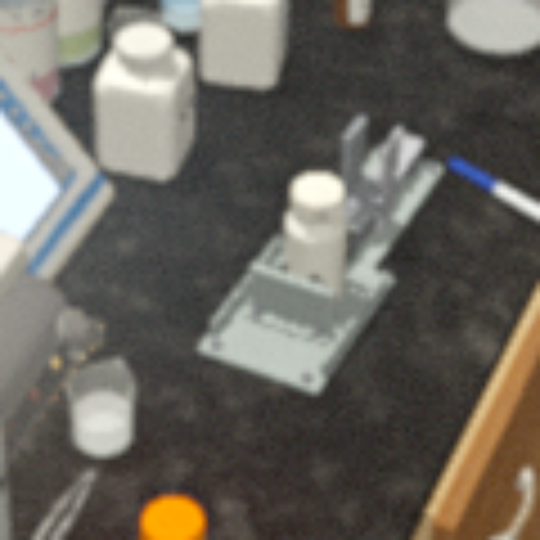

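The bottle is upright at crop (317,235) with the pad against it. The lever's x matches its home reading (−22.7 mm now, −22.8 mm before). The carriage moved +49 mm with a 2 mm push-back into a notch, so about 9–10 N remains on the pad.

```bash
python3 -c "
from h import *
print(r.hand_in())"
```

```text
the job is handed in; nothing more can be done
None
```

The job is handed in, with no verdict returned: by my last measurements the bottle stands upright in the bay against the end stop, the lever is home, the carriage is locked in a notch, and the pad presses with an estimated 9–10 N.

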